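# Offer up the loose hinge leaf and hold its knuckle in line for the pin

## Robot

A 6-joint arm with a two-finger parallel gripper is mounted at the origin on a cart in front of the work surface, level with it; the furniture and walls round the work are solid. World frame = base frame: x ahead of the robot, y to its left, z up, the work surface at z = 0. Lengths are in m, angles in degrees, forces in N, time in s.
With the tool pointing down it reaches from about 0.35 to 0.925 m from the base axis. Payload 6.4 kg.
Tool frame: the origin (TCP) lies midway between the tips of the shut fingers; the grasp point (between the pads) lies 19 mm behind it; z points along the fingers, y is the line along which they close (so a half turn about z gives the same grasp; the last joint's range is limited). The gripper opens to 85 mm and grips with 20 to 120 N. Pads are 22 mm wide; open, the fingers measure 114 mm over their backs; the gripper's body (76 mm by 85 mm) begins 54 mm behind the grasp point. The pads swing forward as they close: fully open they stand 13 mm farther back than shut.
Start: joints at [-82.34, 14.043, 89.255, -0, 76.702, -9.975], TCP at [0.197, -0.619, 0.231] pointing down, gripper open.
Joint ranges: [-179.41, 179.41], [-58.25, 129.5], [7.25, 145.43], [-54.29, 234.29], [11.92, 165.04], [-157.13, 157.13]. Speed limits (degrees/s): [147.25, 147.25, 180, 180, 180, 180].

## Interface

Orientations are given as a 3x3 rotation matrix whose columns are the frame's x, y, z axes.
In Python, from plant import * gives the robot as it stands. Calls block until the motion is done:
- move_pose(position, orientation): joint-space move of the TCP to a pose.
- move_linear(position, ori=None, velocity=0.15): straight line of the TCP; ori=None keeps the orientation; velocity is the mean speed in m/s.
- move_j(angles): joint-space move.
- command_gripper(opening, grip_force=None): finger opening in m; grip_force is the grip in N (None keeps the last); returns when the fingers have stopped.
- sleep(seconds).
- ik(position, orientation): joint angles nearest the present ones, or None.
- get_state(): the state.
- camera(name): name is "scene" or "top" or "wrist"; returns (picture, depth): 420x560x3 uint8, red, green, blue; 420x560 float32, m along the optical axis (not along the pixel's ray), 0 where there is no reading.
- get_calibration(name): a dict with "K" (3x3 intrinsics, pixels), "rvec" (rotation vector, rad) and "tvec" (3), from world to camera coordinates, as OpenCV has them. Camera axes: x right, y down, z forward; pixel columns grow to the right and rows downward; lengths in m; the calibration is good to about 2 mm. A picture is of the moment at which its call begins: read the wrist's pose just before it. get_calibration takes no time and is no camera call; for the wrist camera it gives the pose at the moment of the call.
A pose or a line that the arm cannot do raises MotionError and nothing moves.
- hand_in(): hands the job in; it is judged then, once.
Trained networks look in the newest picture that a camera, given by its name, has taken for a name from the list of things; names that differ only in an ending like _2 or _b are one class to them, and where a whole thing is asked for, a point or a joint stands for the part that bears it (a point fixed in the world has none). Each returns a list of dicts, best first, with "score" (0 to 1); they miss things now and then, are a little off and sometimes report something else, mostly with a low value. They report only what shows in the picture. A call takes as long as a camera call.
- boxes_of(thing, camera): "xy" ([column, row] in pixels, amid what is visible of it).
- landmark_of(thing, camera): "xy" ([column, row] in pixels: a listed point, or the origin of a listed thing).
The state is a dict: "time_s": time; "joint_pos": joint angles; "joint_vel": joint speeds; "tau": joint torques, N m; "tool_pos": TCP position; "tool_rot": TCP orientation; "force": force on the tool from outside, world axes, zero at the start; "moment": the same for the moment, N m; "finger_gap": finger opening in m; "finger_force": force on a finger pad.
Only numpy, scipy, OpenCV 4.12 (cv2) and the standard library are available. Lean on these libraries where they do the work, as an engineer would, in place of code of your own. Each camera call takes 0.05 s, during which the arm holds its last target. There are 200 camera calls.

## Task

The loose leaf of a weld-on hinge is shut in the grey steel tin: lever the tin's stiff lid up with the scraper's blade, swing it right back past upright, and lay the scraper down on the bench. Then take the leaf out and offer it up, lying level and the same way up as it lay, to the leaf already tacked on the square post: its single knuckle goes into the gap between the two fixed knuckles, with the three bores in one straight line so that the hinge pin would pass through. Finish holding the leaf there in the gripper, without forcing it against the post; do not put it down or let it go.

Things in the scene. Friction and masses are not known exactly. Their poses are not given: they have to be found in the camera images.
- scraper: Stiff scraper lying flat on the bench. Origin: underside of its black handle at the place to grip; +x along the tool to the blade, z up. Handle 24 mm wide (y), 20 mm high, x = -71 to +27 mm, steel cap behind to -75; steel neck to 39; thin steel blade x = 35 to 95 mm, 26 to 34 mm wide, 2.4 mm thick, mid-thickness 10.2 mm above the handle's underside. 140 g.
- blade_tip (a point): Middle of the blade's front edge, at mid-thickness: x = 95, y = 0, z = 10.2 mm in the scraper's frame.
- tin: Shallow grey steel tin fixed on the bench, 136 mm deep (x), 170 wide (y), 42 high; walls and floor 3 mm thick (inner floor 3 mm above the bench). Origin: centre of its underside; front faces -x, to the robot; lid hinged along the back rim (+x). A nut lies in its back left corner.
- pry_gap (a point): Middle of the pry gap along the tin's front: 8 mm high, between the lid's overhanging lip above (42.5 mm over the bench) and a round bead on the front wall below (top at 34.5 mm, standing out 7.5 mm). This point is 38.5 mm up, 7 mm in from the lip's edge, 7 mm in front of the wall; the blade goes in along the tin's +x.
- lid_lip (a point): Middle of the lid's front edge, on its underside, 150 mm from the hinge; with the lid shut it overhangs the front wall by 14 mm. The lid is a flat plate 3 mm thick, 174 mm wide.
- lid_hinge (a point): Middle of the lid's hinge line, which runs along the tin's y: x = 68, z = 42.5 mm in the tin's frame.
- tin_lid (a joint): Angle of the tin's lid in rad: 0 shut, 1.57 upright, 1.9 fully back at its stop. Stiff hinge: 2 to 3 N at the lip lifts it, and it stays wherever it is left.
- leaf: Loose bare steel hinge leaf, 170 g, lying flat in the tin under the lid, knuckle roughly to the back. Origin: underside of its plate at the plate's centre; z up, +x to the knuckle. Plate 44 (x) by 56 (y) by 7 mm, gripped across the 56 mm by its plain ends. One tubular knuckle beyond the +x edge: outside 20 mm, bore 12 mm, 22 mm long, axis along y at x = 34, z = 10 mm.
- leaf_bore (a point): Centre of the loose leaf's bore (mid-length of its knuckle, on its axis): x = 34, y = 0, z = 10 mm in the leaf's frame; axes as the leaf's.
- post: Square steel tube lying fixed on the bench, 60 mm deep (x), 190 long (y), 60 high, a red magnet flat behind it. Origin: centre of its underside; -x is its front, to the robot. On its top the other hinge leaf is tacked at mid-length: plate 44 x 56 x 7 mm, and two knuckles (20 mm outside, 12 mm bore, 17 mm long) hanging out in front of the tube, with a 26 mm gap between (y = -13 to 13).
- fixed_bore (a point): Where the loose bore's centre belongs: midway between the fixed knuckles on their axis; x = -42, y = 0, z = 70 mm in the post's frame, axes as the post's. In place the loose leaf's axes lie along these, its plate out to -x and level. Its knuckle has 2 mm play at each end and 2 mm behind, before the plate's edge; nothing supports it from below.

How it is judged:
By the outcome, as a careful person would: the job done as asked, in the order asked, and still so for the second after the job is handed in, while the arm keeps its last pose, push and grip.
It also fails if it takes over 61 s, if anything falls off the work surface, if the arm or the gripper's body presses on something with over 40 N, if the wrist force passes 120 N, or if a joint passes its speed limit or range.

## Working session

There is one attempt and no reset: what is moved stays moved. The work goes in short steps, each a Python script; the robot and the scene stay as the last script left them, time stands still between calls to the robot, and variables do not carry over. Pictures are saved under pics/ and viewed, at most 11 in all, crops included, and the job is handed in when it is done.

```bash
ls; mkdir -p pics; cat > h.py <<'E'
from plant import *
import numpy as np, cv2
def cal(c):
    k=get_calibration(c); return np.array(k["K"],float),cv2.Rodrigues(np.array(k["rvec"],float))[0],np.array(k["tvec"],float).ravel()
def ray(c,uv,C=None):
    K,R,t=C or cal(c); d=R.T@np.linalg.solve(K,[uv[0],uv[1],1.]); return -R.T@t,d
def at_z(c,uv,z,C=None):
    o,d=ray(c,uv,C); return o+d*(z-o[2])/d[2]
def cloud(c,dep,C=None):
    K,R,t=C or cal(c); v,u=np.mgrid[0:420,0:560]
    p=np.stack([(u-K[0,2])/K[0,0]*dep,(v-K[1,2])/K[1,1]*dep,dep],-1)
    P=(p-t)@R; P[dep<=0]=np.nan; return P
def save(n,im): cv2.imwrite("pics/"+n+".png",im[:,:,::-1])
E
python3 - <<'E'
from h import *
for c in ("top","scene"):
    im,d=camera(c); save(c+"1",im); np.save(c+"1.npy",d); P=cloud(c,d); np.save(c+"P.npy",P)
    o,_=ray(c,(280,210)); print(c,"cam at",o.round(3))
    for n in ("scraper","blade_tip","tin","pry_gap","lid_lip","lid_hinge","post","fixed_bore","leaf"):
        r=landmark_of(n,c)
        for q in r[:2]:
            u,v=map(int,np.round(q["xy"])); 
            print(n,np.round(q["xy"],1),round(q["score"],2),P[v,u].round(4) if 0<=v<420 and 0<=u<560 else None)
print(get_state())
E
```

```text
pics
plant.py
top cam at [ 0.364 -0.02   1.08 ]
scraper [290.8 270.7] 0.92 [ 0.4325 -0.0214  0.0206]
blade_tip [249.7 265.5] 0.72 [0.4437 0.0714 0.0029]
tin [223.  177.4] 0.72 [0.6401 0.1341 0.0451]
pry_gap [225.7 201.7] 0.86 [0.5824 0.1253 0.0448]
lid_lip [221.2 208.2] 0.96 [0.5684 0.1358 0.0462]
lid_hinge [219.2 145. ] 0.89 [0.7143 0.1454 0.0494]
post [366.7 188.1] 0.62 [ 0.6114 -0.1856  0.068 ]
fixed_bore [371.1 199.7] 0.89 [ 0.5998 -0.2056 -0.0011]
scene cam at [0.059 0.537 0.94 ]
scraper [322.1 258.6] 0.76 [ 0.4194 -0.0153  0.0188]
blade_tip [289.6 278.3] 0.61 [0.4417 0.0679 0.0107]
tin [203.  246.1] 0.77 [0.6233 0.1568 0.0491]
pry_gap [226.6 253. ] 0.98 [0.5705 0.1335 0.0491]
pry_gap [182.1 223.5] 0.52 [0.7064 0.1473 0.0483]
lid_lip [231.1 252.9] 0.96 [0.586  0.1098 0.0106]
lid_lip [180.6 220.6] 0.16 [0.717  0.1419 0.0455]
lid_hinge [179.8 221.3] 0.58 [0.7211 0.142  0.0422]
post [305.5 177.1] 0.94 [ 0.6048 -0.1746  0.0356]
fixed_bore [315.6 168.6] 0.67 [ 0.6017 -0.2102  0.0408]
{'time_s': 1.0, 'joint_pos': array([-8.23382890e+01,  1.40425837e+01,  8.92548307e+01,  7.58688347e-04,
        7.67027832e+01, -9.97446564e+00]), 'joint_vel': array([ 0.01064656,  0.11975945, -0.04540158,  0.00681158,  0.06776842,
       -0.05762967]), 'tau': array([ 1.95037872e-03, -4.29528987e+01, -3.26427448e+01, -8.26612950e-05,
        5.48617172e-04, -5.17578769e-06]), 'tool_pos': array([ 0.19694989, -0.61945636,  0.23130211]), 'tool_rot': array([[ 9.53000483e-01,  3.02968775e-01,  1.23115457e-05],
       [ 3.02968775e-01, -9.53000484e-01,  5.13762436e-06],
       [ 1.32894487e-05, -1.16614459e-06, -1.00000000e+00]]), 'force': array([-0.75588647, -0.15240646,  1.32331529]), 'moment': array([ 0.00427492, -0.0202634 , -0.00584823]), 'finger_force': 0.0, 'finger_gap': 0.08533795768941127}
```

View pics/top1.png

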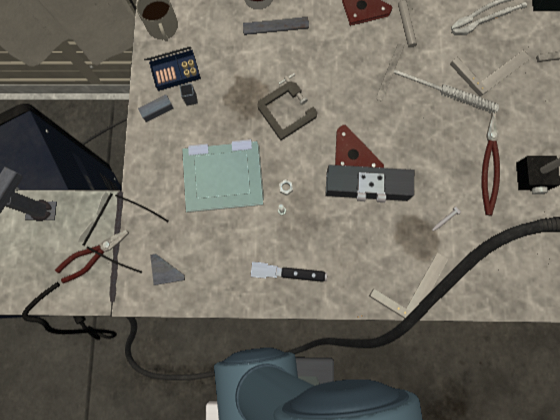

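View pics/scene1.png

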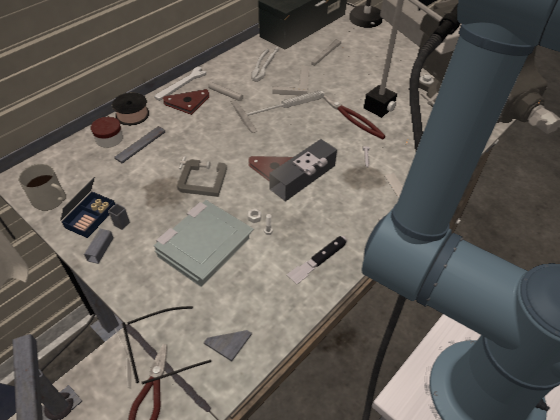

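```bash
python3 - <<'E'
import numpy as np,cv2
P=np.load("topP.npy");im=cv2.imread("pics/top1.png")
def rect(m,n):
    k,l,s,c=cv2.connectedComponentsWithStats(m.astype(np.uint8))
    for i in np.argsort(-s[1:,4])[:3]+1:
        if s[i,4]<30: continue
        q=P[l==i]; r=cv2.minAreaRect((q[:,:2]*1000).astype(np.float32)); print(n,s[i],np.round(r[0],1),np.round(r[1],1),round(r[2],1),"z",np.nanmedian(q[:,2]).round(4))
z=P[...,2];x=P[...,0];y=P[...,1]
roi=(x>.3)&(x<.95)&(abs(y)<.5)
rect(roi&(z>.035)&(z<.053),"lid?")
rect(roi&(z>.054)&(z<.09),"post?")
rect(roi&(z>.012)&(z<.03)&(x<.52),"handle?")
rect(roi&(z>.005)&(z<.03)&(x<.52),"scraper?")
rect(roi&(z>.1),"high")
print("bench z",np.nanmedian(z[roi&(z<.02)]))
E
```

```text
lid? [ 182  139   81   73 5020] [647.3 137.6] [158.1 174.4] 6.4 z 0.0466
lid? [ 82 193  31  53 170] [545.4 419.5] [ 15.1 130.9] 66.4 z 0.039
lid? [180  83  15  17 124] [848.9 227. ] [31.8 29.8] 10.5 z 0.0455
post? [ 327  164   87   38 2448] [ 622.8 -194.1] [189.1  82.6] 87.2 z 0.0616
post? [144  46  47  14  67] [931.3 270.6] [ 18.4 108.7] 17.2 z 0.0751
post? [383 329   9   8  32] [ 305.3 -220.7] [ 7.2 17.8] 49.4 z 0.0821
handle? [251 261  76  20 726] [427.8 -15.6] [169.5  33.5] 83.2 z 0.0186
handle? [370 289  44  28 376] [ 365.3 -239.4] [95.8 27.5] 65.6 z 0.0189
handle? [ 61 245  79  27 258] [458.5 408.8] [181.   55.2] 88.4 z 0.0154
scraper? [ 61 231  81  52 902] [462.9 413.3] [ 99.  183.1] 8.1 z 0.0123
scraper? [250 261  77  21 901] [430.1 -15.6] [169.7  34.1] 84.6 z 0.0173
scraper? [369 262  71  56 866] [ 388.5 -284.7] [ 81.9 169.8] 24.6 z 0.0106
high [ 392  216  168  121 2640] [ 414.2 -319.9] [ 57.7 289.4] 41.7 z 0.2839
high [333 379  58  14 607] [301.9 -76.9] [ 3.9 44.5] 0.0 z 0.6932
bench z 0.0008620014575697864
```

The top view shows the shut green-grey tin at about (223,177), the scraper at about (288,272) with its blade pointing left, and the post with its hinge at about (370,183). The scene view agrees with this. Next I'll check the wrist camera geometry and the joint solutions.

```bash
python3 - <<'E'
from h import *
s=get_state(); K,R,t=cal("wrist"); o=-R.T@t
print(K.round(1)); Rt=s["tool_rot"]
print("cam in tool",(Rt.T@(o-s["tool_pos"])).round(4)); print((Rt.T@R.T).round(3))
def Rz(y): 
    y=np.radians(y); return np.array([[np.cos(y),np.sin(y),0],[np.sin(y),-np.cos(y),0],[0,0,-1.]])
for n,p,y in (("scr",(.432,-.02,.003),84),("scr2",(.432,-.02,.003),-96),("tin",(.48,.12,.03),-5),("tin2",(.48,.12,.03),175),("leaf",(.64,.13,0),0),("leaf2",(.64,.13,0),180),("post",(.53,-.2,.06),0),("post2",(.53,-.2,.06),180)):
    q=ik(p,Rz(y)); print(n,None if q is None else np.round(q,0))
E
cat >> h.py <<'E'
def Rz(y):
    y=np.radians(y); return np.array([[np.cos(y),np.sin(y),0],[np.sin(y),-np.cos(y),0],[0,0,-1.]])
def wshot(n):
    C=cal("wrist"); im,d=camera("wrist"); save(n,im); P=cloud("wrist",d,C); np.savez(n+".npz",K=C[0],R=C[1],t=C[2],P=P,im=im); return C,im,P
def lm(names,C,P,z):
    for n,h in zip(names,z):
        for q in landmark_of(n,"wrist")[:2]:
            u,v=np.clip(np.round(q["xy"]).astype(int),0,[559,419]); print(n,np.round(q["xy"],1),round(q["score"],2),"at_z",at_z("",q["xy"],h,C).round(4),"cloud",P[v,u].round(4))
E
python3 - <<'E'
from h import *
T=lambda s:print(s,round(get_state()["time_s"],2))
b=at_z("top",(371.1,199.7),.075); print("bore top",b, "scene",at_z("scene",(315.6,168.6),.07))
move_pose([.55,b[1],.20],Rz(0)); T("post view")
C,im,P=wshot("w_post"); lm(["fixed_bore","post"],C,P,[.07,0])
move_pose([.54,.125,.22],Rz(0)); T("tin view")
C,im,P=wshot("w_tin"); lm(["pry_gap","lid_lip","lid_hinge"],C,P,[.0385,.0425,.0425])
move_pose([.432,-.02,.12],Rz(84)); T("scr view")
C,im,P=wshot("w_scr"); lm(["scraper","blade_tip"],C,P,[0,.0102])
a=np.hstack([cv2.imread("pics/%s.png"%n) for n in("w_post","w_tin")]); b=np.hstack([cv2.imread("pics/w_scr.png"),np.zeros((420,560,3),np.uint8)])
cv2.imwrite("pics/m1.png",cv2.resize(np.vstack([a,b]),(800,600)))
E
```

```text
bore top [ 0.58381879 -0.19271179  0.075     ] scene [ 0.58575965 -0.18632781  0.07      ]
post view 3.0
post [275.7  90.1] 0.84 at_z [ 0.6332 -0.196   0.    ] cloud [ 0.6323 -0.196   0.0679]
tin view 4.36
pry_gap [267.2 142.2] 0.87 at_z [0.5775 0.1296 0.0385] cloud [0.5786 0.1296 0.0459]
lid_lip [271.2 150.1] 0.91 at_z [0.5708 0.1258 0.0425] cloud [0.5716 0.126  0.0472]
scr view 6.14
scraper [273.1 205.8] 0.86 at_z [ 0.4307 -0.0263  0.    ] cloud [ 0.4313 -0.02    0.0203]
blade_tip [269.5  79. ] 0.67 at_z [0.4382 0.0678 0.0102] cloud [0.4385 0.0682 0.0007]
```

View pics/m1.png

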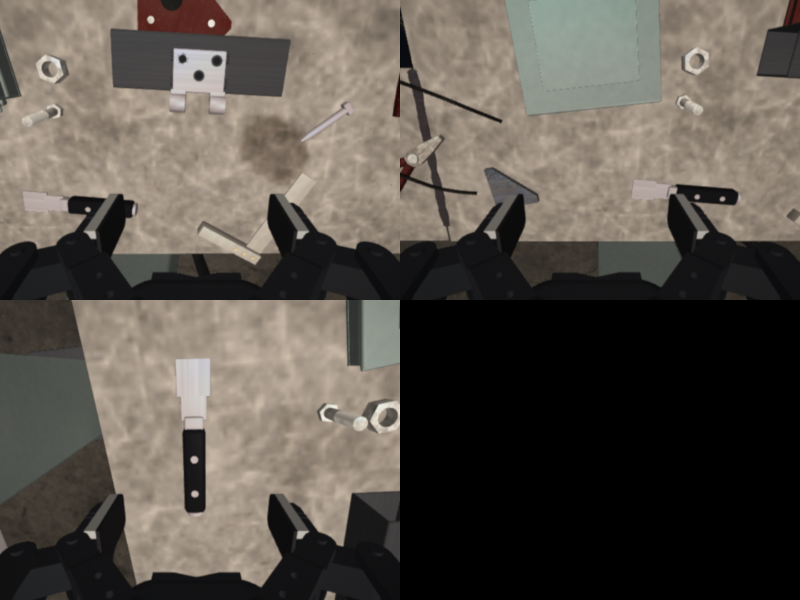

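The mosaic shows three wrist views: the post with its plate and two knuckles, the lid with its front edge, and the scraper with its handle and blade. I'll fit each outline at its known height.

```bash
python3 - <<'E'
from h import *
def L(n): z=np.load(n+".npz"); return (z["K"],z["R"],z["t"]),z["im"],z["P"]
def proj(C,m,z):
    v,u=np.nonzero(m); return np.array([at_z("",(a,b),z,C)[:2] for a,b in zip(u,v)])
def big(m,k=1):
    n,l,s,c=cv2.connectedComponentsWithStats(m.astype(np.uint8)); i=np.argsort(-s[1:,4])[k-1]+1; return l==i
C,im,P=L("w_scr")
z=P[...,2]; roi=np.zeros(z.shape,bool); roi[60:320,200:320]=True
g=im.max(2)
h=big(roi&(z>.012)&(z<.04)); q=proj(C,h,.02); r=cv2.minAreaRect((q*1000).astype(np.float32)); print("handle+",r)
dk=big(roi&(g<60)&(z<.04)); q=proj(C,dk,.015); r=cv2.minAreaRect((q*1000).astype(np.float32)); print("dark handle",r, "top z",np.median(z[dk]))
# blade: bright
bl=roi&(im.min(2)>150); bl[:75]=0; bl=big(bl); q=proj(C,bl,.0114); r=cv2.minAreaRect((q*1000).astype(np.float32)); print("bright",r,bl.sum())
v,u=np.nonzero(bl); print("rows",v.min(),v.max(),"cols",u.min(),u.max())
C,im,P=L("w_tin"); z=P[...,2]
m=big((z>.038)&(z<.06)&(np.mgrid[0:420,0:560][0]<200)); v,u=np.nonzero(m); print("lid",u.min(),u.max(),v.min(),v.max(),"z",np.median(z[m]))
front=[];left=[];right=[]
for c in range(u.min()+25,u.max()-10):
    vs=np.nonzero(m[:,c])[0]; front.append(at_z("",(c,vs.max()+.5),.044,C)[:2])
for rr in range(15,v.max()-25):
    us=np.nonzero(m[rr])[0]; left.append(at_z("",(us.min()-.5,rr),.0455,C)[:2]); right.append(at_z("",(us.max()+.5,rr),.0455,C)[:2])
def line(p,n):
    vx,vy,x0,y0=cv2.fitLine(np.array(p,np.float32),cv2.DIST_HUBER,0,.001,.001).ravel(); print(n,"dir",np.degrees(np.arctan2(vy,vx)).round(2),"pt",x0.round(4),y0.round(4)); return np.array([vx,vy]),np.array([x0,y0])
f=line(front,"front");l=line(left,"left");r=line(right,"right")
def X(a,b): s=np.linalg.solve(np.c_[a[0],-b[0]],b[1]-a[1]); return a[1]+s[0]*a[0]
A,B=X(f,l),X(f,r); print("corners",A,B,"width",np.linalg.norm(A-B),"mid",(A+B)/2)
C,im,P=L("w_post"); z=P[...,2]
m=big((z>.05)&(z<.09)&(np.mgrid[0:420,0:560][0]<200))
v,u=np.nonzero(m); print("post",u.min(),u.max(),v.min(),v.max(),np.median(z[m]))
fr=[];
for c in list(range(u.min()+8,225))+list(range(330,u.max()-12)):
    vs=np.nonzero(m[:,c])[0]; fr.append(at_z("",(c,vs.max()+.5),.06,C)[:2])
line(fr,"post front top edge")
ll=[at_z("",(np.nonzero(m[rr])[0].min()-.5,rr),.06,C)[:2] for rr in range(60,110)]; rl=[at_z("",(np.nonzero(m[rr])[0].max()+.5,rr),.06,C)[:2] for rr in range(70,120)]
line(ll,"L");line(rl,"R")
o=im[30:175,200:350]; cv2.imwrite("pics/postcrop.png",cv2.resize(o[:,:,::-1],None,fx=4,fy=4,interpolation=cv2.INTER_CUBIC))
b=im.min(2)>140; kn=b&(np.mgrid[0:420,0:560][0]>120)&(np.mgrid[0:420,0:560][0]<170)&(abs(np.mgrid[0:420,0:560][1]-277)<60)
n,lb,s,c=cv2.connectedComponentsWithStats(kn.astype(np.uint8)); print(s[1:],c[1:])
E
```

```text
handle+ ((427.822021484375, -43.410911560058594), (117.9691162109375, 23.38741111755371), 84.79525756835938)
dark handle ((426.8507385253906, -50.645606994628906), (96.77763366699219, 22.547969818115234), 84.58071899414062) top z 0.020035774102313594
bright ((433.2769470214844, 32.38903045654297), (54.76918411254883, 72.63863372802734), 11.681796073913574) 4646
rows 81 180 cols 223 315
lid 146 365 0 162 z 0.04643894868115773
front dir -83.94 pt 0.5672 0.1401
left dir 6.13 pt 0.6342 0.2204
right dir 6.11 pt 0.639 0.0464
corners [0.55956084 0.21238983] [0.57786036 0.03988884] width 0.1734689 mid [0.56871057 0.12613934]
post 154 406 40 160 0.06071218746407751
post front top edge dir 86.78 pt 0.6027 -0.1978
L dir -3.28 pt 0.6363 -0.1034
R dir -3.49 pt 0.6261 -0.2925
[[ 232  121   85   35 1662]
 [ 262  130   13   13  131]
 [ 276  131    8    2   14]
 [ 326  135    1    1    1]
 [ 319  134   18   36  349]
 [ 218  145   24   22  302]
 [ 274  145    1    1    1]
 [ 252  160    8   10   50]
 [ 290  163   10    7   59]
 [ 229  168    2    2    4]] [[276.18411552 135.42659446]
 [267.01526718 135.41221374]
 [279.5        131.57142857]
 [326.         135.        ]
 [329.14326648 156.69054441]
 [228.39072848 156.35761589]
 [274.         145.        ]
 [256.14       164.14      ]
 [294.22033898 166.42372881]
 [229.5        168.5       ]]
```

View pics/postcrop.png

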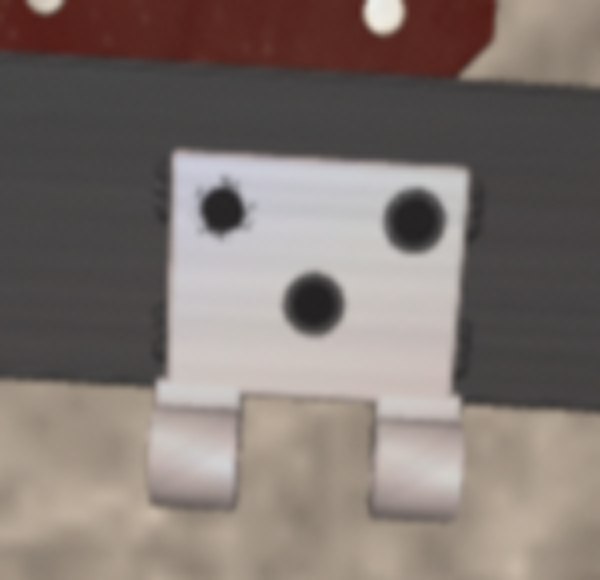

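The crop shows the fixed leaf with its two knuckles at crop x≈148–238 and 370–462, centred near image column 276. The fits agree with the known sizes:

| Thing | Measured | Yaw |
|---|---|---|
| Lid width | 173.5 mm | +6.1° |
| Post length | 189 mm | −3.3° |
| Scraper | – | 84.7° |

Next I'll grasp the scraper.

```bash
cat >> h.py <<'E'
TY=6.12; tx=np.array([np.cos(np.radians(TY)),np.sin(np.radians(TY)),0]); LIP=np.array([.5687,.1261,.0425])
HB=.0082  # blade mid-height above TCP
T=lambda s:(lambda g:print(s,round(g["time_s"],2),g["tool_pos"].round(4),"F",g["force"].round(1),"gap",round(g["finger_gap"],4),round(g["finger_force"],1)))(get_state())
E
python3 - <<'E'
from h import *
R=Rz(84.7)
move_pose([.4295,-.027,.03],R); move_linear([.4295,-.027,.002]); T("down")
command_gripper(.015,110); T("grip")
move_linear([.4295,-.027,.07],velocity=.2); T("up")
p=LIP-.120*tx; p[2]=.0385-HB
move_pose(p,Rz(TY)); T("pre")
C,im,P=wshot("w_pre"); lm(["blade_tip","lid_lip","pry_gap"],C,P,[.0385,.0425,.0385])
g=im.min(2)
E
```

```text
down 7.08 [ 0.4305 -0.0272  0.0033] F [ 0.1 -0.1 -0. ] gap 0.0853 0.0
grip 7.68 [ 0.4299 -0.0271  0.0028] F [-2.3  0.2  7.5] gap 0.0215 108.9
up 8.18 [ 0.4291 -0.0269  0.0695] F [ 0.   0.4 -2. ] gap 0.0212 108.0
pre 9.68 [0.4489 0.1131 0.0297] F [-0.8 -0.8 -1.1] gap 0.0214 107.9
blade_tip [276.7  45. ] 0.92 at_z [0.5439 0.1214 0.0385] cloud [0.5485 0.1215 0.0018]
```

View pics/w_pre.png

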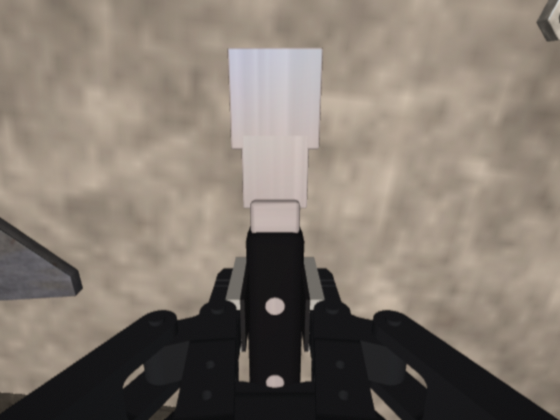

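The blade is held straight along the tool, with its front edge at row 48, columns 229–321. I'll check its height from the depth, then insert it.

```bash
python3 - <<'E'
from h import *
z=np.load("w_pre.npz"); P=z["P"]
for r in (60,90,120,140,160,190): print(r, np.nanmedian(P[r-3:r+4,250:300].reshape(-1,3),0).round(4))
print("handle",np.nanmedian(P[260:290,262:288].reshape(-1,3),0).round(4), "bench",np.nanmedian(P[60:120,100:200,2]),np.nanmedian(P[60:120,400:500,2]))
E
```

```text
60 [0.539  0.1216 0.0385]
90 [0.5289 0.1205 0.0385]
120 [0.5182 0.1194 0.0385]
140 [0.5108 0.1185 0.0385]
160 [0.5032 0.1177 0.0385]
190 [0.4912 0.1166 0.0386]
handle [0.4583 0.1129 0.0472] bench 0.00033920465741773685 0.00034485316178450734
```

```bash
python3 - <<'E'
from h import *
p=LIP-.120*tx; p[2]=.0317; move_linear(p,velocity=.1)
q=p+.034*tx; move_linear(q,velocity=.08); T("in")
C,im,P=wshot("w_in")
F=np.linalg.norm(get_state()["force"]); 
if F>15: raise SystemExit("force %.1f"%F)
HBm=.0067; hinge=LIP+.150*tx
def tcp(th,r,d):
    a=np.radians(th); tip=hinge+(-r*np.cos(a)-d*np.sin(a))*tx; tip[2]=hinge[2]+r*np.sin(a)-d*np.cos(a)
    o=tip-.095*tx; o[2]=tip[2]-HBm; return o
for th in (6,14,25,40,55,70,85,97,104):
    r=np.interp(th,[14,60],[.141,.127]); d=.0012*max(0,np.cos(np.radians(th)))
    move_linear(tcp(th,r,d),velocity=.12); T(th)
    if np.linalg.norm(get_state()["force"])>30: print("STOP");break
C,im,P=wshot("w_up"); camera("scene"); im,d=camera("scene"); save("s_up",im)
E
```

```text
in 10.7 [0.4829 0.1169 0.0314] F [ 0.2  0.  -1.3] gap 0.0215 107.9
6 11.05 [0.484  0.117  0.0497] F [-0.1  0.1 -1.3] gap 0.0215 108.4
14 11.37 [0.4877 0.1174 0.0691] F [ 0.1 -0.  -1.3] gap 0.0213 108.3
25 11.74 [0.4995 0.1186 0.0931] F [ 0.9 -0.2 -0.2] gap 0.0216 108.4
40 12.19 [0.5217 0.121  0.1205] F [-0.  -0.9 -0.8] gap 0.0214 108.5
55 12.63 [0.5493 0.124  0.1402] F [ 0.2 -0.2 -2.3] gap 0.0215 108.4
70 13.07 [0.5794 0.1272 0.1545] F [ 0.1  0.3 -1.5] gap 0.0216 108.5
85 13.49 [0.6118 0.1307 0.1619] F [-0.5  0.4 -1.5] gap 0.0218 108.4
97 13.87 [0.6382 0.1336 0.1615] F [-0.1 -0.8 -1.7] gap 0.022 108.4
104 14.15 [0.6535 0.1352 0.1588] F [-0.1  0.4 -1.7] gap 0.0215 108.5
```

```bash
python3 -c "
import cv2,numpy as np
a=cv2.imread('pics/s_up.png');b=np.hstack([cv2.imread('pics/w_in.png'),cv2.imread('pics/w_up.png')]);b=cv2.resize(b,(560,210));cv2.imwrite('pics/m2.png',cv2.resize(np.vstack([a,b]),(534,600)))"
```

```text
(no output)
```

View pics/m2.png

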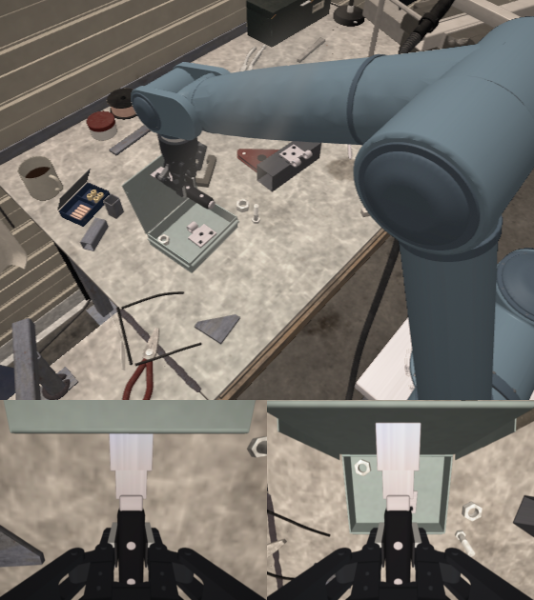

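The lid stands open past upright. The leaf is visible in the tin, to the right of the nut, at about (200,235) in the mosaic. Now I'll lay the scraper down and look into the tin.

```bash
python3 - <<'E'
from h import *
p=get_state()["tool_pos"]-.07*tx; p[2]=.16; move_linear(p,velocity=.25); T("back")
L=[.415,-.05]
move_pose(L+[.04],Rz(0)); move_linear(L+[.0033],velocity=.08); T("lay")
command_gripper(.085); T("open")
move_linear(L+[.08],velocity=.25)
move_pose([.58,.13,.20],Rz(TY)); T("tin view")
C,im,P=wshot("w_leaf"); lm(["leaf","leaf_bore"],C,P,[.010,.013])
# lid angle
v,u=np.mgrid[0:420,0:560]; q=P[(P[...,2]>.06)&(P[...,2]<.3)&(P[...,0]>.65)]
if len(q)>50:
    c,s=np.polyfit(q[:,2],(q-LIP)@tx,1); print("lid plane slope dx/dz",c,"deg",90+np.degrees(np.arctan(c)),len(q))
im2,d2=camera("scene"); save("s_lay",im2)
cv2.imwrite("pics/m3.png",cv2.resize(np.vstack([im,im2])[:,:,::-1],(400,600)))
E
```

```text
back 14.73 [0.5834 0.1278 0.1604] F [ 0.8  0.3 -1.3] gap 0.0215 108.5
lay 16.4 [ 0.4155 -0.0498  0.0032] F [ 0.6  0.3 -1.4] gap 0.0213 108.5
open 17.03 [ 0.415  -0.05    0.0033] F [-0.7  0.4 -0.8] gap 0.0849 0.0
tin view 18.55 [0.5788 0.1292 0.1981] F [-0.1  0.2 -0.9] gap 0.0855 0.0
leaf [282.3 122. ] 0.93 at_z [0.6336 0.1266 0.01  ] cloud [0.6336 0.1269 0.0111]
leaf_bore [283.4  82.9] 0.93 at_z [0.6676 0.1295 0.013 ] cloud [0.6672 0.1301 0.0228]
lid plane slope dx/dz 0.011696948820362986 deg 90.6701552384659 133
```

View pics/m3.png

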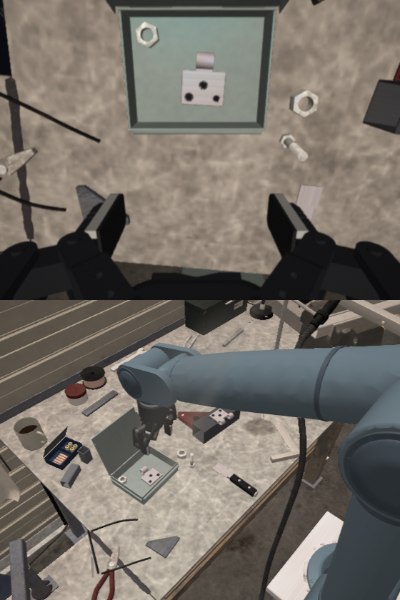

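The wrist view shows the leaf at about (282,122) in the full frame with its knuckle to the back. The scraper lies flat on the bench. I'll fit the leaf's outline and check the lid angle.

```bash
python3 - <<'E'
from h import *
z=np.load("w_leaf.npz"); C=(z["K"],z["R"],z["t"]); im=z["im"];P=z["P"]
v,u=np.mgrid[0:420,0:560]
m=(P[...,2]>.0075)&(P[...,2]<.03)&(u>235)&(u<340)&(v>55)&(v<165)
n,l,s,c=cv2.connectedComponentsWithStats(m.astype(np.uint8)); i=np.argmax(s[1:,4])+1; m=l==i; print(s[i],"plate z",np.median(P[m][:,2]))
for r in range(70,155,12):
    x=np.nonzero(m[r])[0]; print(r,x.min() if len(x) else 0,x.max() if len(x) else 0,len(x))
# plate only: rows where width>50
rows=[r for r in range(60,160) if m[r].sum()>50]; print("plate rows",rows[0],rows[-1])
pts=np.array([at_z("",(a,b),.010,C)[:2] for b in rows for a in np.nonzero(m[b])[0]])
r=cv2.minAreaRect((pts*1000).astype(np.float32)); print("plate",r)
k=[ (np.nonzero(m[b])[0].mean(),b) for b in range(rows[0]-20,rows[0]-4) if m[b].sum()>10]
print("knuckle mid at z.022",[at_z("",q,.021,C)[:2].round(4) for q in (k[0],k[-1])])
im2,d=camera("scene"); Q=cloud("scene",d); d0=(Q-LIP)@tx; yy=(Q-LIP)@np.array([-tx[1],tx[0],0])
q=(d0>.1)&(d0<.26)&(abs(yy)<.08)&(Q[...,2]>.06)&(Q[...,2]<.19)
A=np.c_[Q[q][:,2]-.0425]; d1=d0[q]-.150
for lo in np.arange(.06,.19,.02):
    w=(Q[q][:,2]>lo)&(Q[q][:,2]<lo+.02); print(round(lo+.01,3),w.sum(),np.percentile(d1[w],[10,50,90]).round(4) if w.sum() else "")
T("")
E
```

```text
[ 253   73   63   76 3533] plate z 0.010549550103921801
70 0 0 0
82 275 299 25
94 274 298 25
106 255 315 61
118 254 314 61
130 254 313 60
142 254 312 59
154 0 0 0
plate rows 101 146
plate ((631.9630126953125, 125.20774841308594), (40.841617584228516, 57.60936737060547), 6.099440097808838)
knuckle mid at z.022 [array([0.6692, 0.1268]), array([0.6568, 0.1262])]
0.07 334 [0.0055 0.0083 0.0113]
0.09 343 [0.0107 0.0135 0.0162]
0.11 395 [0.0157 0.0184 0.0212]
0.13 485 [0.0206 0.0233 0.0262]
0.15 508 [0.0255 0.0285 0.0311]
0.17 538 [0.0305 0.0331 0.0359]
0.19 261 [0.0347 0.0367 0.039 ]
 18.8 [0.5795 0.1291 0.1994] F [ 0.4 -0.3 -0.2] gap 0.0851 0.0
```

```bash
python3 - <<'E'
from h import *
z=np.load("w_leaf.npz"); C=(z["K"],z["R"],z["t"]); im=z["im"]
g=im[...,0].astype(float)-0.5*0  # red channel: plate pinkish-white on green
g=cv2.GaussianBlur(im[...,0],(3,3),0).astype(float)
def edge(vals,a,b,thr):  # sub-pixel crossing
    s=np.array(vals)-thr
    i=np.nonzero(np.sign(s[:-1])!=np.sign(s[1:]))[0]
    return a+i+s[i]/(s[i]-s[i+1]) if len(i) else None
print("levels", g[118,240:262].astype(int), g[118,306:324].astype(int), g[138:160,270].astype(int))
def fit(p,n):
    vx,vy,x0,y0=cv2.fitLine(np.array(p,np.float32),cv2.DIST_HUBER,0,.0005,.0005).ravel(); print(n,np.degrees(np.arctan2(vy,vx)).round(2),x0.round(4),y0.round(4),len(p)); return np.array([vx,vy]),np.array([x0,y0])
def grad(vals,a): d=np.abs(np.diff(vals)); i=int(np.argmax(d)); w=d[max(0,i-2):i+3]; return a+max(0,i-2)+(w*np.arange(len(w))).sum()/w.sum()+.5
Lp=[at_z("",(grad(g[r,244:264],244),r),.010,C)[:2] for r in range(106,146)]
Rp=[at_z("",(grad(g[r,304:324],304),r),.010,C)[:2] for r in range(106,146)]
Fp=[at_z("",(c,grad(g[140:158,c],140)),.010,C)[:2] for c in range(260,308)]
Bp=[at_z("",(c,grad(g[90:108,c],90)),.010,C)[:2] for c in list(range(258,270))+list(range(303,311))]
KL=[at_z("",(grad(g[r,266:284],266),r),.019,C)[:2] for r in range(77,90)]; KR=[at_z("",(grad(g[r,290:308],290),r),.019,C)[:2] for r in range(77,90)]
for p,n in((Lp,"L"),(Rp,"R"),(Fp,"F"),(Bp,"B"),(KL,"KL"),(KR,"KR")): fit(p,n)
E
```

```text
levels [142 143 143 144 144 144 143 143 142 141 141 141 140 140 147 163 179 186
 187 187 187 187] [189 188 188 188 187 187 184 172 154 142 138 138 139 139 139 139 140 140] [155 171 181 187 189 190 186 172 152 140 138 139 138 138 138 138 137 138
 138 138 138 139]
L 5.78 0.6317 0.1517 40
R -0.65 0.6332 0.0984 40
F 89.23 0.612 0.123 48
B -87.19 0.6537 0.1303 20
KL 6.66 0.6674 0.1372 13
KR 3.13 0.6689 0.1161 13
```

```bash
python3 - <<'E'
from h import *
c=[.6328,.1251]; R=Rz(2.7)
command_gripper(.070,60); T("g")
move_pose(c+[.04],R); T("hover")
move_linear(c+[.004],velocity=.12); f0=get_state()["force"][2]; T("low")
z=.004
while z>-.010:
    z-=.001; move_linear(c+[z],velocity=.03); f=get_state()["force"][2]-f0
    if abs(f)>4: break
T("contact? cmd %.4f df %.1f"%(z,f))
E
```

```text
g 19.1 [0.58   0.1299 0.2   ] F [ 0.9 -0.1  0.2] gap 0.0699 0.0
hover 19.81 [0.6336 0.1252 0.0412] F [0.4 0.  0.9] gap 0.0702 0.0
low 20.26 [0.633  0.1252 0.0046] F [-0.2 -0.   0.3] gap 0.0702 0.0
contact? cmd -0.0060 df 9.9 22.76 [ 0.6331  0.1251 -0.0047] F [-4.1 -0.6 10.2] gap 0.0701 4.7
```

```bash
python3 - <<'E'
from h import *
c=[.6328,.1251]
move_linear(c+[.0],velocity=.05); T("raised")
command_gripper(.045,70); T("grip")
move_linear(c+[.10],velocity=.2); T("up")
C,im,P=wshot("w_held"); lm(["leaf_bore","leaf"],C,P,[.11,.107])
v,u=np.mgrid[0:420,0:560]
for r in range(150,300,15): print(r,np.nanmedian(P[r-2:r+3,268:282].reshape(-1,3),0).round(4))
E
```

```text
raised 23.02 [6.330e-01 1.251e-01 2.000e-04] F [ 0.3 -0.4  0.6] gap 0.0701 0.0
grip 23.32 [6.332e-01 1.251e-01 4.000e-04] F [-0.8 -0.7  4.6] gap 0.0534 74.0
up 23.97 [0.6316 0.1251 0.0984] F [ 0.  -0.2 -2.1] gap 0.0533 73.6
leaf_bore [271.  213.5] 0.79 at_z [0.665  0.1268 0.11  ] cloud [0.6682 0.1269 0.1197]
leaf [273.7 277.8] 0.61 at_z [0.6345 0.1243 0.107 ] cloud [0.6349 0.1242 0.1079]
150 [0.6743 0.1259 0.0034]
165 [0.6638 0.1254 0.0032]
180 [0.6532 0.1249 0.0035]
195 [0.6743 0.1259 0.1153]
210 [0.6699 0.1256 0.1199]
225 [0.6643 0.1254 0.1208]
240 [0.6527 0.1249 0.1083]
255 [0.646  0.1245 0.1082]
270 [0.639  0.1242 0.1081]
285 [0.6316 0.124  0.1083]
```

View pics/w_held.png

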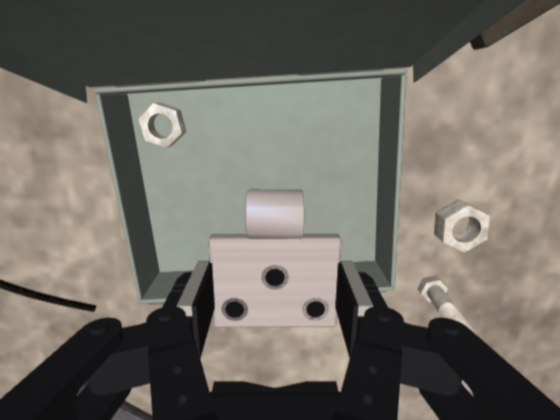

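The leaf is held level and square. Its knuckle spans columns 247–303 and rows 190–237, and the plate spans rows 235–326. Next I'll go to a stand-off in front of the post and look.

```bash
python3 - <<'E'
from h import *
z=np.load("w_held.npz"); C=(z["K"],z["R"],z["t"]); K,R,t=C
o=-R.T@t; tool=o-Rz(2.7)@np.array([.0781,.001,-.1429]); print("tool at shot",tool.round(4))
X=Rz(2.7)[:,0]
zp=tool[2]+.0096
for n,uv,h in (("plate back",(275,234.5),zp),("plate front",(275,326.5),zp+0),("kn far",(275,189.5),zp+.003)):
    p=at_z("",uv,h,C); print(n,((p-tool)@X).round(4))
PY=-3.3; b=np.array([.5908,-.1955,.070]); px=Rz(PY)[:,0]
bore=np.array([.034,0,.0126]) # tool->bore (x,y,up)
pre=b-px*(.034+.042); pre[2]=.070-.0126
h=pre.copy(); h[2]=.12
move_pose(h,Rz(PY)); T("hover"); move_linear(pre,velocity=.1); sleep(.3); T("pre")
C,im,P=wshot("w_pre2"); lm(["leaf_bore","fixed_bore"],C,P,[.07,.07])
cv2.imwrite("pics/pre2c.png",cv2.resize(im[40:340,150:400][:,:,::-1],None,fx=2,fy=2,interpolation=cv2.INTER_CUBIC))
E
```

```text
tool at shot [0.6323 0.1249 0.0982]
plate back 0.0228
plate front -0.0224
kn far 0.043
hover 25.39 [ 0.5153 -0.1904  0.1199] F [-0.6  0.  -1.5] gap 0.0534 73.6
pre 26.47 [ 0.5152 -0.1914  0.058 ] F [-0.7  0.2 -1.6] gap 0.0532 73.6
leaf_bore [274.3 210.2] 0.9 at_z [ 0.5502 -0.1945  0.07  ] cloud [ 0.5534 -0.1946  0.0796]
```

View pics/pre2c.png

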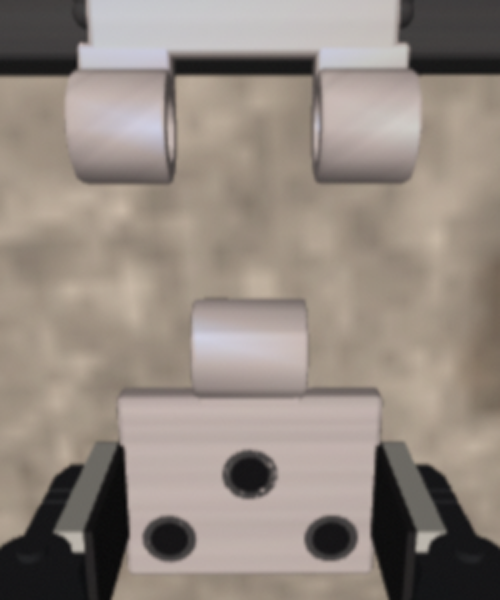

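The crop shows the yaw matches. The fixed knuckles span crop columns 66–175 and 313–420, with their midpoint near 244. The loose knuckle spans 192–308, midpoint 250, so a shift of about 1 mm to the left is needed. I'll fit 20 mm cylinders to the depth to get the offsets.

```bash
cat > fit.py <<'E'
from h import *
from scipy.optimize import least_squares
def analyse(n,PY,boxes):
    z=np.load(n+".npz"); C=(z["K"],z["R"],z["t"]); P=z["P"]; R=Rz(PY); o=-C[1].T@C[2]
    Q=(P-o)@R   # tool axes: x fwd, y right, z down; relative to camera
    out={}
    for k,(c0,c1,r0,r1) in boxes.items():
        q=Q[r0:r1,c0:c1].reshape(-1,3); q=q[np.isfinite(q[:,0])]
        top=np.percentile(q[:,2],2); q=q[q[:,2]<top+.0075]
        f=lambda s:np.hypot(q[:,0]-s[0],q[:,2]-s[1])-.010
        s=least_squares(f,[np.median(q[:,0]),top+.010],loss="soft_l1",f_scale=.0005)
        r=f(s.x); w=q[abs(r)<.0015]
        out[k]=np.r_[s.x,w[:,1].min(),w[:,1].max()]; print(k,"x %.4f z %.4f y %.4f..%.4f"%tuple(out[k]),"rms",np.sqrt(np.mean(r**2)).round(5),len(w))
    return out
E
python3 - <<'E'
from fit import *
a=analyse("w_pre2",-3.3,{"FL":(178,242,73,134),"FR":(302,364,73,134),"LO":(242,308,186,236)})
f=(a["FL"]+a["FR"])/2; l=a["LO"]
print("dx",f[0]-l[0],"dz(down+)",f[1]-l[1],"fixed mid y",(a["FL"][2]+a["FR"][3])/2,(a["FL"][3]+a["FR"][2])/2,"loose",(l[2]+l[3])/2,"yaw err deg",np.degrees(np.arctan2(a["FR"][0]-a["FL"][0],.043)),"roll",np.degrees((a["FR"][1]-a["FL"][1])/.043))
E
```

```text
FL x -0.0028 z 0.1309 y -0.0311..-0.0139 rms 0.00063 2661
FR x -0.0027 z 0.1309 y 0.0118..0.0289 rms 0.00058 2671
LO x -0.0446 z 0.1304 y -0.0110..0.0108 rms 0.00056 2437
dx 0.0418504005520687 dz(down+) 0.0005215073112309621 fixed mid y -0.0011042258257599469 -0.0010588118402124922 loose -0.00012615089860790532 yaw err deg 0.1295131147170577 roll -0.025737512773525022
```

```bash
python3 - <<'E'
from fit import *
PY=-3.3; b=np.array([.5908,-.1955,.070]); R=Rz(PY); px=R[:,0]
pre=b-px*(.034+.042); pre[2]=.070-.0126
c=pre-.00097*R[:,1]+.01785*px; c[2]-=.0005
move_linear(c,velocity=.05); sleep(.3); T("stage")
C,im,P=wshot("w_pre3"); np.save("c3.npy",c)
K,Rc,t=C; o=-Rc.T@t
def px2(x,y,z): # tool-axes rel camera -> pixel
    p=Rc@(R@np.array([x,y,z])); p=K@p; return p[:2]/p[2]
print(px2(-.0267,0,.1206), px2(-.0027,0,.1206))
sh=lambda x:int(px2(x,0,.121)[1])
r1=sh(-.0028); r2=sh(-.0267)
a=analyse("w_pre3",PY,{"FL":(178,242,135,190),"FR":(302,364,135,190),"LO":(242,306,188,236)})
f=(a["FL"]+a["FR"])/2; l=a["LO"]
print("dx",f[0]-l[0],"dz(down+)",f[1]-l[1],"fixed mid y",(a["FL"][2]+a["FR"][3])/2,(a["FL"][3]+a["FR"][2])/2,"loose",(l[2]+l[3])/2,"yaw",np.degrees(np.arctan2(a["FR"][0]-a["FL"][0],.043)))
cv2.imwrite("pics/pre3c.png",im[60:300,130:420][:,:,::-1])
q=P[250:320,230:320].reshape(-1,3); q=(q-np.nanmean(q,0))@R; q=q[np.isfinite(q[:,0])&(abs(q[:,2])<.004)]; print("plate pitch/roll deg",np.degrees(np.linalg.lstsq(np.c_[q[:,:2],np.ones(len(q))],q[:,2],rcond=None)[0][:2]).round(2))
E
```

```text
stage 27.43 [ 0.5326 -0.1912  0.0569] F [-0.3 -0.3 -2.3] gap 0.0531 73.6
[274.52246765 174.5020093 ] [274.53894707 103.9378448 ]
FL x -0.0202 z 0.1297 y -0.0299..-0.0129 rms 0.00061 2095
FR x -0.0201 z 0.1297 y 0.0129..0.0300 rms 0.00059 2094
LO x -0.0447 z 0.1303 y -0.0112..0.0108 rms 0.00057 2409
dx 0.024501383229275843 dz(down+) -0.0005953653239729184 fixed mid y 6.433143726736548e-05 -1.8378743789626562e-06 loose -0.00016462917675472838 yaw 0.10159210218146579
plate pitch/roll deg [ 0.02 -0.03]
```

View pics/pre3c.png

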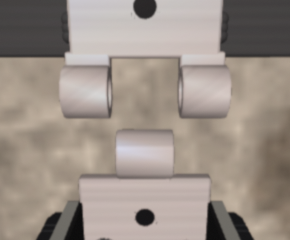

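```bash
python3 - <<'E'
from fit import *
PY=-3.3; R=Rz(PY); c=np.load("c3.npy"); px=R[:,0]
def avg():
    a=[]
    for _ in range(6): a.append(get_state()["tool_pos"]); sleep(.04)
    a=np.array(a); print("sd",a.std(0).round(5)); return a.mean(0)
a0=avg(); print("actual-cmd (tool axes)",((a0-c)@R).round(5))
goal=a0+.0245*px-.0001*R[:,1]; goal[2]+=.0006
c=c+.0245*px-.0001*R[:,1]; c[2]+=.0006
mid=c-.014*px; move_linear(mid,velocity=.05)
T("mid"); move_linear(c,velocity=.03); sleep(.3); a=avg(); e=(goal-a)@R; print("err tool axes",e.round(5)); T("in"); np.save("c4.npy",c); np.save("goal.npy",goal)
C,im,P=wshot("w_fin")
a=analyse("w_fin",PY,{"FL":(178,240,185,240),"FR":(308,366,185,240),"LO":(250,300,188,236)})
f=(a["FL"]+a["FR"])/2; l=a["LO"]
print("dx",f[0]-l[0],"dz(down+)",f[1]-l[1],"fixed mid y",(a["FL"][2]+a["FR"][3])/2,(a["FL"][3]+a["FR"][2])/2,"loose",(l[2]+l[3])/2)
cv2.imwrite("pics/finc.png",cv2.resize(im[120:330,140:410][:,:,::-1],None,fx=2,fy=2))
E
```

```text
sd [4.e-05 1.e-05 2.e-05]
actual-cmd (tool axes) [-8.e-05  2.e-05 -3.e-05]
mid 28.08 [ 0.5438 -0.1918  0.0576] F [ 0.2 -1.1 -1.1] gap 0.0534 73.6
sd [2.e-05 1.e-05 2.e-05]
err tool axes [-2.e-05  2.e-05 -2.e-05]
in 29.25 [ 0.5572 -0.1925  0.0575] F [ 0.2 -1.3 -0.9] gap 0.0535 73.6
FL x -0.0449 z 0.1303 y -0.0298..-0.0130 rms 0.00054 1991
FR x -0.0448 z 0.1304 y 0.0130..0.0301 rms 0.00057 2045
LO x -0.0446 z 0.1303 y -0.0093..0.0093 rms 0.00055 2075
dx -0.0001953525197305045 dz(down+) 6.456611642444154e-05 fixed mid y 0.0001610109385414768 -2.379891317059492e-06 loose 2.092375702577188e-05
```

View pics/finc.png

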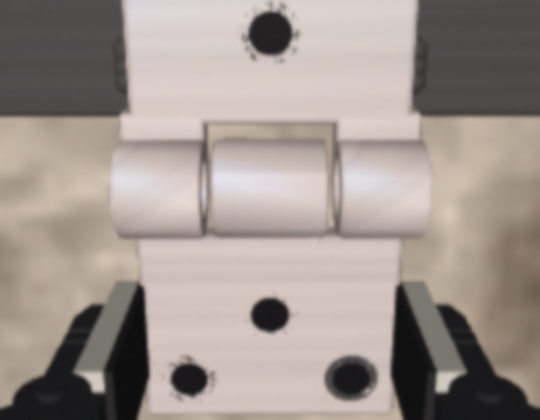

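The loose knuckle sits centred in the gap at about crop (270,188), in line to within 0.2 mm and with no contact force. I'm handing in.

```bash
python3 -c "
from h import *
print(hand_in()); T('end')"
```

```text
the job is handed in; nothing more can be done
None
the job is handed in; nothing more can be done
```

The job is handed in at about 29 s of robot time: lid swung back to about 104°, scraper laid flat on the bench, and the leaf held level with its bore within about 0.2 mm of the fixed knuckles' axis and no contact force.

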